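# Turn the teal leaf of a hide-sample folder

## Task

Turn the teal leaf of its sample folder up and over the spine, until it lies flat on the right-hand page (left and right as the robot sees them), and leave it there. Push it round gently with a fingertip or the outside of the fingers: do not pinch it, fling it over or press hard, and do not lift or shove the folder. Leave the ochre folder, its leaf and the small things around alone.

Things in the scene. Friction and masses are not known exactly. Their poses are not given: they have to be found in the camera images.
- teal_folder: Loose weighted sample folder lying open, 104 mm along its spine (own x axis) by 164 mm across (own y), 1.6 kg, with one teal (blue-green) leaf. Origin: centre of its underside, below the middle of the spine. +y points to the left-hand page, -y to the right-hand page. Pages' top 8 mm above the origin; the spine (hinge line) runs along x, 12 mm above the origin.
- teal_leaf (a joint): Angle of the teal (blue-green) leaf about the spine, rad: 0 = flat on the left-hand page (+y), 1.57 = upright, 3.14 = flat on the right-hand page (-y), where it stops. Starts ajar, 0.55 to 0.85. The hinge is stiff: the leaf stays at any angle where it is left, and takes about 1 N at the tab to turn.
- teal_tab (a point): Middle of the outer edge of the teal (blue-green) leaf's tab; moves with the leaf. The leaf is rigid, 4 mm thick, its middle plane through the hinge line, 96 mm along the spine; it reaches 68 mm from the spine, and the 40 mm wide tab in the middle of its free edge reaches 80 mm.
- ochre_folder: Loose weighted sample folder lying open, 104 mm along its spine (own x axis) by 164 mm across (own y), 1.6 kg, with one ochre (mustard yellow) leaf. Origin: centre of its underside, below the middle of the spine. +y points to the left-hand page, -y to the right-hand page. Pages' top 8 mm above the origin; the spine (hinge line) runs along x, 12 mm above the origin.
- ochre_leaf (a joint): Angle of the ochre (mustard yellow) leaf about the spine, rad: 0 = flat on the left-hand page (+y), 1.57 = upright, 3.14 = flat on the right-hand page (-y), where it stops. Starts ajar, 0.55 to 0.85. The hinge is stiff: the leaf stays at any angle where it is left, and takes about 1 N at the tab to turn.
- ochre_tab (a point): Middle of the outer edge of the ochre (mustard yellow) leaf's tab; moves with the leaf. The leaf is rigid, 4 mm thick, its middle plane through the hinge line, 96 mm along the spine; it reaches 68 mm from the spine, and the 40 mm wide tab in the middle of its free edge reaches 80 mm.
- eyelet_tin: Bystander: round pale wooden tin, 62 mm across, 23 mm high, loose, standing on the table; origin: centre of its underside.
- thread_block: Bystander: yellow beeswax block, 30x46x18 mm, loose, standing on the table; origin: centre of its underside.
- spool_navy: Bystander: wooden spool of navy cord, 49 mm across, 32 mm high, loose, standing on the table; origin: centre of its underside.
- chalk: Bystander: blue tailor chalk, 24x45x9 mm, loose, standing on the table; origin: centre of its underside.

How it is judged:
On the way:
1. the teal leaf has been turned up past upright (value of joint teal_leaf above 1.7 rad).
At the end, for the whole second after the job is handed in: The teal leaf lies at rest on the right-hand page, within 0.09 rad (7 mm at the tab) of flat; the teal folder is still on the table within 20 mm of where it was; the ochre tab is within 15 mm of where it was (value of joint teal_leaf above 3.05 rad and velocity of joint teal_leaf below 0.05 rad/s and distance of teal_folder from where it was at the start of the episode below 0.02 m and height (world z) of teal_folder below 0.006 m and distance of ochre_tab from where it was at the start of the episode below 0.015 m); the robot touches nothing.
It fails at once if the teal leaf is flung over (faster than 5 rad/s) (velocity of joint teal_leaf above 5 rad/s).
It fails at once if the teal leaf or folder is pinched or pressed hard (more than 30 N from the fingers) (contact force between the fingers and teal_folder above 30 N).
It fails at once if the teal folder is lifted (by 10 mm) or shoved (by 20 mm) (height (world z) of teal_folder above 0.01 m or distance of teal_folder from where it was at the start of the episode above 0.02 m).
It fails at once if the ochre folder or its leaf is disturbed (by 15 mm) (distance of any of ochre_folder, ochre_tab from where it was at the start of the episode above 0.015 m).
It fails at once if a bystander is moved or lifted (by 15 mm) (distance of any of eyelet_tin, thread_block, spool_navy, chalk from where it was at the start of the episode above 0.015 m).
It also fails if it takes over 42 s, if anything falls off the work surface, if the arm or the gripper's body presses on something with over 40 N, if the wrist force passes 120 N, or if a joint passes its speed limit or range.

## Robot

A 6-joint arm with a two-finger parallel gripper is mounted at the origin on a cart in front of the work surface, level with it; the furniture and walls round the work are solid. World frame = base frame: x ahead of the robot, y to its left, z up, the work surface at z = 0. Lengths are in m, angles in rad, forces in N, time in s.
With the tool pointing down it reaches from about 0.35 to 0.975 m from the base axis. Payload 4.9 kg.
Tool frame: the origin (TCP) lies at the very end of the fingers, on their centre line; the grasp point (between the pads) lies 19 mm behind it (manip.hold_point_z is the distance from the TCP to the grasp point, in m); z points along the fingers, x is the direction in which the jaws open and shut, and the axes are right-handed (so a half turn about z gives the same grasp; the last joint's range is limited). The gripper opens to 85 mm and grips with 20 to 120 N. Pads are 22 mm wide; open, the fingers measure 114 mm over their backs; the gripper's body (76 mm by 85 mm) begins 54 mm behind the grasp point. The pads swing forward as they close: fully open they stand 13 mm farther back than shut.
Start: joints at [1.031, 0.053, 1.613, -0, 1.476, -0.119], TCP at [0.255, 0.57, 0.231] pointing down, gripper open.
Joint ranges: [-3.01, 3.01], [-1.01, 2.22], [0.06, 2.58], [-1.02, 4.17], [0.09, 2.62], [-3.14, 3.14]. Speed limits (rad/s): [2.57, 2.57, 3.14, 3.14, 3.14, 3.14].

## Interface

Orientations are given as a unit quaternion [w, x, y, z].
In Python, from plant import manip gives the robot as it stands.
- The arm moves only by the shell command python3 -m handwheel 'ROWS' [OPENING]. ROWS is JSON, a list of rows, each an object of numbers: "dx", "dy", "dz": the shift along the tool's x, y, z in m; "ax", "ay", "az": the turn, a rotation vector about the tool's x, y, z in rad. In form: [{"dx": .., "dy": .., "dz": .., "ax": .., "ay": .., "az": ..}, ...]. A call has 1 to 5 rows; each row is the pose to reach, as a shift and turn from the pose commanded when the call began, along the tool's axes at that moment; what a row does not reach only later rows make up. A row lasts 1/8 s, in which the tool goes at most 62.5 mm and 10.7 degrees, less where a joint would pass 70% of its speed; a pose out of reach is approached as far as the arm can. A call with a gripper value outside its range is refused whole. OPENING is the closure in counts, from 0 (fully open) to 255 (shut), set as the call begins (- or left out, the last holds). The fingers move at their own pace and stop on an object; the grip force is fixed at half the most. Time passes only in rows, so rows that repeat a pose let the fingers close. It gives the time, the measured TCP pose, the force and the opening at its end, in the units of the state.
- manip.state(): the state, without advancing time (a new reading comes with each control period).
- manip.grab_frame(name): name is "scene" or "top"; returns a dict with "image" (400x640x3 uint8, blue, green, red), "z_map" (400x640 float32, m along the optical axis (not along the pixel's ray), 0 where there is no reading), "K" (3x3 intrinsics, pixels), "xyz" and "rotation" of the camera in the world. Camera axes: x right, y up, looking along -z (the intrinsics and any distortion apply to the point x, -y, -z); pixel columns grow to the right and rows downward; lengths in m; the calibration is good to about 2 mm. A picture is of the moment at which its call begins.
- manip.job_done(): hands the job in, once; it reports no verdict.
The state is a dict: "time": time; "joint_pos": joint angles; "joint_vel": joint speeds; "joint_efforts": joint torques, N m; "tool_pos": TCP position; "tool_rot": TCP orientation; "contact_force": force on the tool from outside, world axes, zero at the start; "ft_torque": the same for the moment, N m; "gripper_width": opening from 0.0 (shut) to 1.0 (fully open).
Only numpy, scipy, OpenCV 4.12 (cv2) and the standard library are available. Lean on these libraries where they do the work, as an engineer would, in place of code of your own. Each camera call takes 0.05 s, during which the arm holds its last target.

## Working session

There is one attempt and no reset: what is moved stays moved. The work goes in short steps, Python scripts to look and compute and a shell command to move; the robot and the scene stay as the last step left them, time stands still between calls to the robot, and variables do not carry over. Pictures are saved under pics/ and viewed, and the job is handed in when it is done.

```bash
mkdir -p pics; ls; cat > h.py <<'E'
from plant import manip
import numpy as np, cv2
def grab(n,f):
    d=manip.grab_frame(n); cv2.imwrite('pics/'+f+'.png',d['image']); np.savez('pics/'+f+'.npz',**{k:np.asarray(v) for k,v in d.items()}); return d
def load(f): return dict(np.load('pics/'+f+'.npz'))
def px(d,u,v,r=1):
    z=d['z_map'][v-r:v+r+1,u-r:u+r+1]; z=np.median(z[z>0]) 
    K=d['K']; p=np.array([(u-K[0,2])*z/K[0,0],-(v-K[1,2])*z/K[1,1],-z])
    R=np.array(d['rotation'])
    if R.size==4:
        w,x,y,zz=R; from scipy.spatial.transform import Rotation as S; R=S.from_quat([x,y,zz,w]).as_matrix()
    return R@p+d['xyz']
E
python3 - <<'E'
from h import *
for n in('scene','top'):
    d=grab(n,n+'0'); print(d['xyz'],d['rotation'],d['K'])
print(manip.state())
E
```

```text
pics
[-0.25890959 -0.61669306  0.47905494] [ 0.76801694  0.5073375  -0.21653607 -0.32537788] [[409.04258823   0.         319.90755242]
 [  0.         409.04258823 197.37203961]
 [  0.           0.           1.        ]]
[0.37802784 0.04461508 0.92141853] [ 0.71078642  0.04146885 -0.03130511 -0.70148627] [[438.99138149   0.         316.24366798]
 [  0.         438.99138149 200.77863884]
 [  0.           0.           1.        ]]
{'time': 0.1, 'joint_pos': array([ 1.03100602e+00,  5.32806034e-02,  1.61414958e+00, -2.83821930e-05,
        1.47603039e+00, -1.18985553e-01]), 'joint_vel': array([ 0.00060146, -0.00127293, -0.00246675, -0.00275064,  0.0017687 ,
       -0.00155568]), 'joint_efforts': array([ 1.25382971e-04, -3.94903207e+01, -3.71363997e+01, -1.59990900e-04,
        3.86057451e-03, -1.04598570e-05]), 'tool_pos': array([0.25501324, 0.56998379, 0.23019657]), 'tool_rot': array([ 4.23970268e-04,  8.39193489e-01,  5.43832157e-01, -8.32304123e-04]), 'contact_force': array([-0.01096942, -0.61985011, -0.61442825]), 'ft_torque': array([7.01668076e-05, 3.82115033e-02, 3.29452943e-02]), 'gripper_width': 1.0045492679627548}
```

View pics/scene0.png

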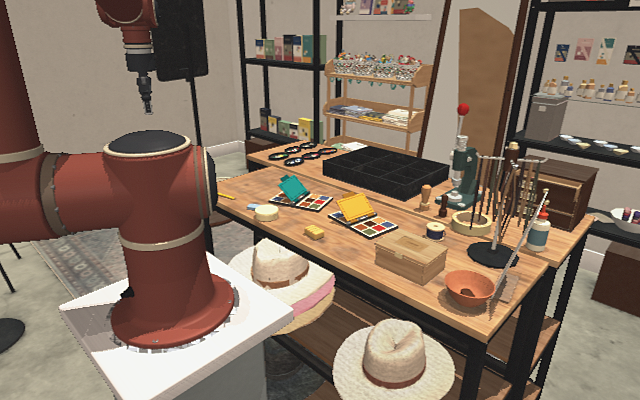

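View pics/top0.png

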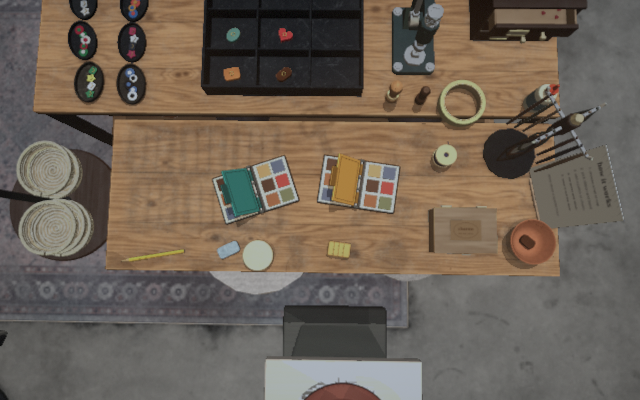

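```bash
python3 - <<'E'
from h import *
d=load('top0'); im=d['image']
c=cv2.resize(im[130:280,200:410],None,fx=3.8,fy=3.8,interpolation=cv2.INTER_CUBIC); cv2.imwrite('pics/crop0.png',c)
s=load('scene0')['image']; cv2.imwrite('pics/crop0s.png',cv2.resize(s[160:250,240:410],None,fx=4.5,fy=4.5,interpolation=cv2.INTER_CUBIC))
E
```

```text
(no output)
```

View pics/crop0.png

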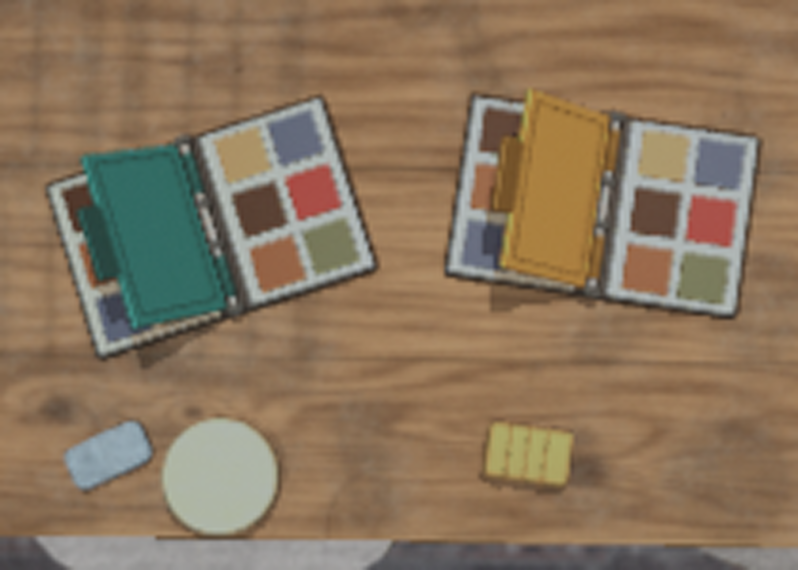

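View pics/crop0s.png

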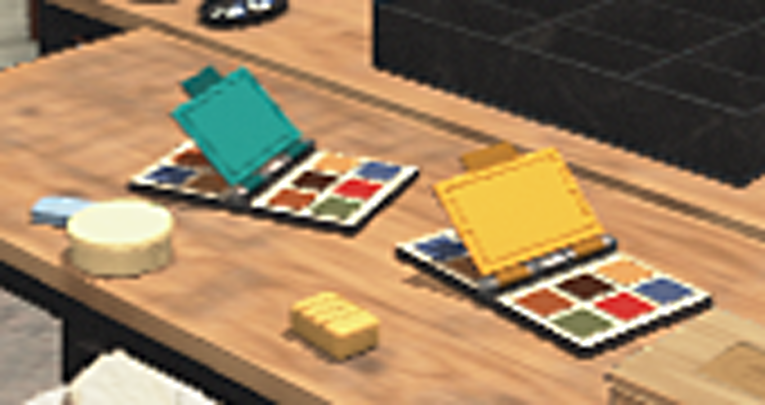

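```bash
cat >> h.py <<'E'
from scipy.spatial.transform import Rotation as S
def Rm(d):
    w,x,y,z=d['rotation']; return S.from_quat([x,y,z,w]).as_matrix()
def onplane(d,u,v,h):
    K=d['K']; r=Rm(d)@np.array([(u-K[0,2])/K[0,0],-(v-K[1,2])/K[1,1],-1]); t=(h-d['xyz'][2])/r[2]; return d['xyz']+t*r
def proj(d,P):
    p=Rm(d).T@(np.asarray(P)-d['xyz']); K=d['K']; return np.array([K[0,0]*p[0]/-p[2]+K[0,2],K[1,1]*p[1]/p[2]+K[1,2]])
E
python3 - <<'E'
from h import *
d=load('top0')
def folder(cs):
    P=np.array([onplane(d,200+a/3.8,130+b/3.8,.008) for a,b in cs]); c=P.mean(0)
    lt,rt,rb,lb=P; y=((lt+lb)-(rt+rb))/2; x=((lt+rt)-(lb+rb))/2
    print('c',c,'len',np.linalg.norm(x),np.linalg.norm(y),'yaw',np.arctan2(-x[1]*-1,x[0]),np.arctan2(-y[0],y[1])); return c
folder([(48,185),(322,97),(377,268),(102,356)])
folder([(473,93),(760,137),(736,318),(446,274)])
for a,b in [(110,455),(220,475),(530,455)]:
    print(onplane(d,200+a/3.8,130+b/3.8,.012), px(d,round(200+a/3.8),round(130+b/3.8)))
print('spool',px(d,446,155))
# leaf points
for n,a,b in [('tab',95,235),('topL',90,160),('botL',138,322),('mid',150,235),('nearspine',205,235),('page',285,210)]:
    print(n,px(d,round(200+a/3.8),round(130+b/3.8)))
E
```

```text
c [0.49465568 0.18562675 0.008     ] len 0.10046659828475937 0.15908441023295036 yaw 0.3333220932180132 0.32560214748353755
c [ 0.50896156 -0.03035957  0.008     ] len 0.10192956147108434 0.16072850471890787 yaw -0.1344469171843304 -0.14119226481544894
[0.36805695 0.23719095 0.012     ] [0.36749763 0.2374494  0.01017608]
[0.35812025 0.17701863 0.012     ] [0.35837802 0.17510997 0.02363649]
[0.3712463  0.00915392 0.012     ] [0.37074645 0.01036736 0.01843511]
spool [ 0.56865613 -0.20822301  0.02677766]
tab [0.48152617 0.23752645 0.06559108]
topL [0.52264143 0.24266607 0.05797865]
botL [0.43685228 0.21555515 0.05935236]
mid [0.48447697 0.2140418  0.04404642]
nearspine [0.48840687 0.18833993 0.01480389]
page [0.50450229 0.14552433 0.00868533]
```

```bash
python3 -m handwheel '[{"dx":-0.03,"dy":0.05,"az":0.15},{"dx":-0.06,"dy":0.1,"az":0.32},{"dx":-0.09,"dy":0.15,"az":0.48},{"dx":-0.12,"dy":0.2,"az":0.65},{"dx":-0.15,"dy":0.25,"az":0.82}]' 255
python3 - <<'E'
from h import *
s=manip.state(); print(s)
E
```

```text
{'time': 0.1, 'joint_pos': array([ 1.03100602e+00,  5.32806034e-02,  1.61414958e+00, -2.83821930e-05,
        1.47603039e+00, -1.18985553e-01]), 'joint_vel': array([ 0.00060146, -0.00127293, -0.00246675, -0.00275064,  0.0017687 ,
       -0.00155568]), 'joint_efforts': array([ 1.25382971e-04, -3.94903207e+01, -3.71363997e+01, -1.59990900e-04,
        3.86057451e-03, -1.04598570e-05]), 'tool_pos': array([0.25501324, 0.56998379, 0.23019657]), 'tool_rot': array([ 4.23970268e-04,  8.39193489e-01,  5.43832157e-01, -8.32304123e-04]), 'contact_force': array([-0.01096942, -0.61985011, -0.61442825]), 'ft_torque': array([7.01668076e-05, 3.82115033e-02, 3.29452943e-02]), 'gripper_width': 1.0045492679627548}invalid input at $[0]: expected keys dx, dy, dz, ax, ay, az
```

All six keys are needed.

```bash
python3 -m handwheel '[{"dx":-0.03,"dy":0.05,"dz":0,"ax":0,"ay":0,"az":0.15},{"dx":-0.06,"dy":0.1,"dz":0,"ax":0,"ay":0,"az":0.32},{"dx":-0.09,"dy":0.15,"dz":0,"ax":0,"ay":0,"az":0.48},{"dx":-0.12,"dy":0.2,"dz":0,"ax":0,"ay":0,"az":0.65},{"dx":-0.15,"dy":0.25,"dz":0,"ax":0,"ay":0,"az":0.82}]' 255
cat >> h.py <<'E'
C=np.array([.4947,.1856,0]); YAW=.33
def rep():
    s=manip.state(); w,x,y,z=s['tool_rot']; R=S.from_quat([x,y,z,w]).as_matrix()
    ex=np.array([np.cos(YAW),np.sin(YAW),0]); ey=np.array([-ex[1],ex[0],0]); d=s['tool_pos']-C
    print('t',s['time'],'tcp',s['tool_pos'].round(4),'folder xyz',np.round([d@ex,d@ey,d[2]],4),'F',np.round(s['contact_force'],2),'g',round(s['gripper_width'],3))
    print('tool x in folder',np.round([R[:,0]@ex,R[:,0]@ey,R[2,0]],3),'y',np.round([R[:,1]@ex,R[:,1]@ey,R[2,1]],3),'z',R[:,2].round(3))
E
python3 -c "
from h import *
rep()"
```

```text
time: 0.72
tool_pos: [0.4227, 0.3296, 0.2308]
tool_rot: [0.0, 0.987, 0.162, -0.0]
contact_force: [-0.4, -0.5, -0.2]
gripper_width: -0.0
t 0.725 tcp [0.4227 0.3296 0.2308] folder xyz [-0.0214  0.1596  0.2308] F [-0.43 -0.49 -0.21] g -0.0
tool x in folder [ 1.    -0.005 -0.   ] y [-0.005 -1.     0.   ] z [-0. -0. -1.]
```

```bash
python3 -m handwheel '[{"dx":0.021,"dy":0.045,"dz":0.03,"ax":0,"ay":0,"az":0},{"dx":0.021,"dy":0.045,"dz":0.08,"ax":0,"ay":0,"az":0},{"dx":0.021,"dy":0.045,"dz":0.13,"ax":0,"ay":0,"az":0},{"dx":0.021,"dy":0.045,"dz":0.17,"ax":0,"ay":0,"az":0},{"dx":0.021,"dy":0.045,"dz":0.185,"ax":0,"ay":0,"az":0}]' 
python3 -c "
from h import *
rep(); grab('top','top1'); d=grab('scene','scene1')
a=cv2.resize(load('top1')['image'][130:270,190:410],None,fx=3.6,fy=3.6); cv2.imwrite('pics/c1.png',a)
cv2.imwrite('pics/c1s.png',cv2.resize(d['image'][120:250,220:420],None,fx=4,fy=4))"
```

```text
time: 1.35
tool_pos: [0.4544, 0.2945, 0.0429]
tool_rot: [0.001, 0.986, 0.164, -0.003]
contact_force: [0.4, 0.1, 1.0]
gripper_width: 0.001
t 1.35 tcp [0.4544 0.2945 0.0429] folder xyz [-0.0029  0.1161  0.0429] F [0.36 0.11 1.01] g 0.001
tool x in folder [ 1.    -0.    -0.006] y [-0.    -1.     0.001] z [-0.005 -0.003 -1.   ]
```

View pics/c1.png

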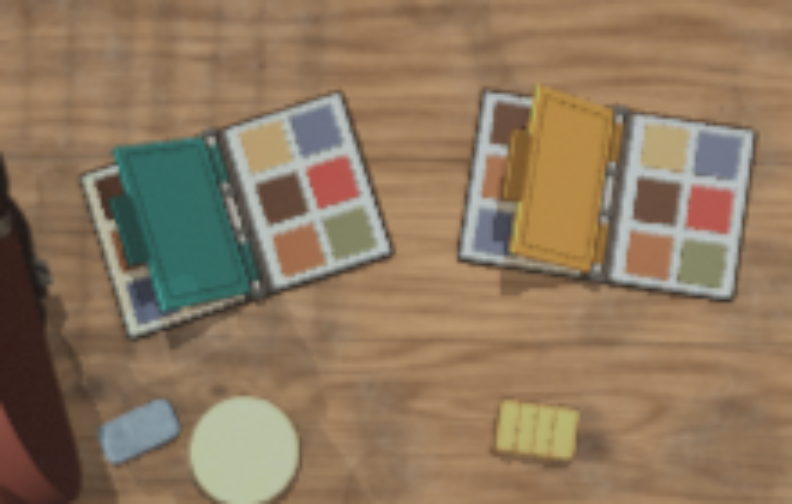

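View pics/c1s.png

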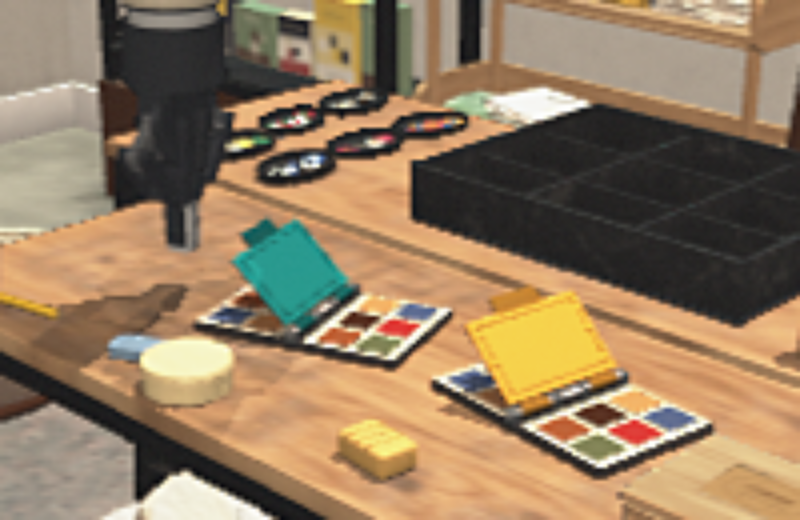

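```bash
python3 -m handwheel '[{"dx":0.002,"dy":0.012,"dz":0,"ax":0,"ay":0,"az":0},{"dx":0.002,"dy":0.024,"dz":0,"ax":0,"ay":0,"az":0},{"dx":0.002,"dy":0.034,"dz":0,"ax":0,"ay":0,"az":0},{"dx":0.002,"dy":0.042,"dz":0,"ax":0,"ay":0,"az":0},{"dx":0.002,"dy":0.05,"dz":0,"ax":0,"ay":0,"az":0}]' 
python3 -c "
from h import *
rep()"
python3 -m handwheel '[{"dx":0,"dy":0.006,"dz":0,"ax":0,"ay":0,"az":0},{"dx":0,"dy":0.012,"dz":0,"ax":0,"ay":0,"az":0},{"dx":0,"dy":0.018,"dz":0,"ax":0,"ay":0,"az":0},{"dx":0,"dy":0.024,"dz":0,"ax":0,"ay":0,"az":0},{"dx":0,"dy":0.024,"dz":0,"ax":0,"ay":0,"az":0}]' 
python3 -c "
from h import *
rep();d=grab('scene','scene2')
cv2.imwrite('pics/c2s.png',cv2.resize(d['image'][120:250,220:420],None,fx=4,fy=4))"
```

```text
time: 2.08
tool_pos: [0.4751, 0.2491, 0.0468]
tool_rot: [-0.001, 0.986, 0.164, 0.0]
contact_force: [-0.9, 3.1, 1.1]
gripper_width: -0.002
t 2.075 tcp [0.4751 0.2491 0.0468] folder xyz [0.002  0.0664 0.0468] F [-0.9   3.09  1.11] g -0.002
tool x in folder [ 1.    -0.001  0.001] y [-0.001 -1.    -0.002] z [ 0.     0.002 -1.   ]
time: 2.7
tool_pos: [0.4836, 0.2263, 0.0475]
tool_rot: [-0.0, 0.986, 0.164, 0.001]
contact_force: [-1.0, 1.6, 5.7]
gripper_width: -0.001
t 2.7 tcp [0.4836 0.2263 0.0475] folder xyz [0.0027 0.0421 0.0475] F [-1.    1.55  5.68] g -0.001
tool x in folder [ 1.    -0.     0.002] y [-0. -1. -0.] z [ 0.002  0.001 -1.   ]
```

View pics/c2s.png

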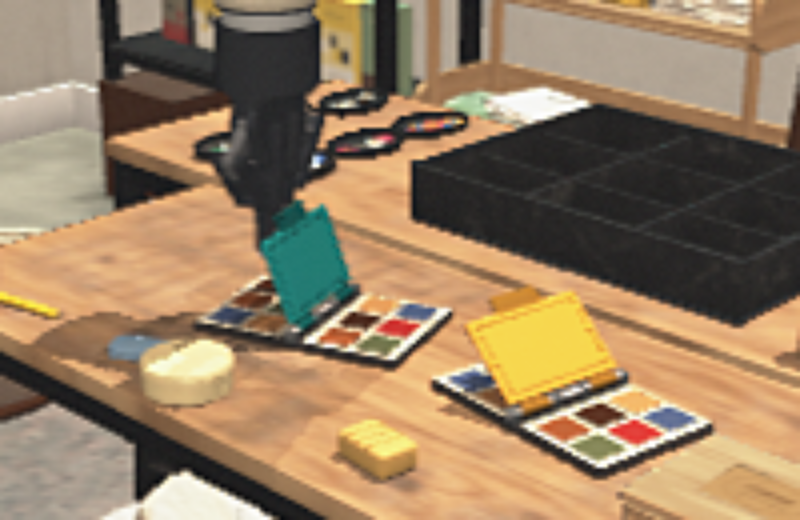

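```bash
python3 -m handwheel '[{"dx":0,"dy":0.006,"dz":-0.004,"ax":0,"ay":0,"az":0},{"dx":0,"dy":0.013,"dz":-0.008,"ax":0,"ay":0,"az":0},{"dx":0,"dy":0.02,"dz":-0.012,"ax":0,"ay":0,"az":0},{"dx":0,"dy":0.026,"dz":-0.014,"ax":0,"ay":0,"az":0},{"dx":0,"dy":0.032,"dz":-0.014,"ax":0,"ay":0,"az":0}]' 
python3 -c "
from h import *
rep();d=grab('scene','scene3');grab('top','top3')
cv2.imwrite('pics/c3s.png',cv2.resize(d['image'][120:250,220:420],None,fx=4,fy=4))"
```

```text
time: 3.38
tool_pos: [0.4931, 0.1956, 0.0605]
tool_rot: [-0.0, 0.986, 0.164, 0.0]
contact_force: [-0.8, 1.1, 1.4]
gripper_width: -0.0
t 3.375 tcp [0.4931 0.1956 0.0605] folder xyz [0.0017 0.01   0.0605] F [-0.8   1.1   1.38] g -0.0
tool x in folder [ 1. -0.  0.] y [-0. -1. -0.] z [ 0.  0. -1.]
```

View pics/c3s.png

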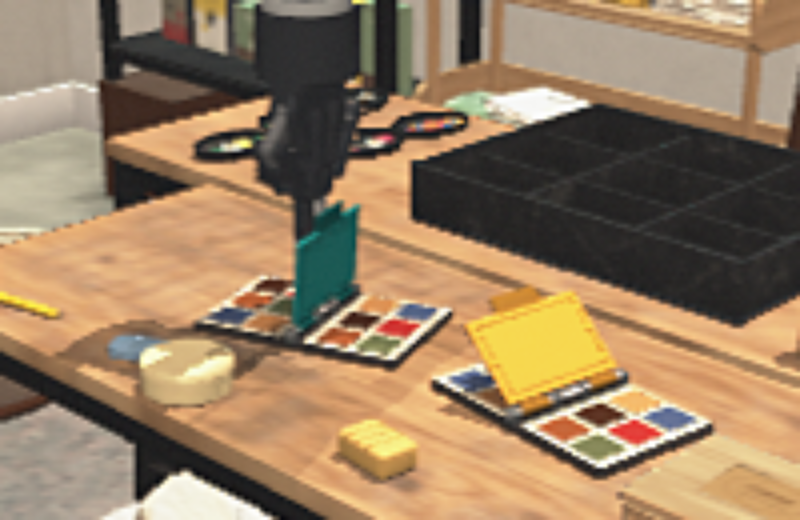

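```bash
python3 -m handwheel '[{"dx":0,"dy":0.006,"dz":0,"ax":0,"ay":0,"az":0},{"dx":0,"dy":0.012,"dz":0.001,"ax":0,"ay":0,"az":0},{"dx":0,"dy":0.018,"dz":0.002,"ax":0,"ay":0,"az":0},{"dx":0,"dy":0.024,"dz":0.005,"ax":0,"ay":0,"az":0},{"dx":0,"dy":0.03,"dz":0.009,"ax":0,"ay":0,"az":0}]' 
python3 -c "
from h import *
rep();d=grab('scene','scene4');grab('top','top4')
cv2.imwrite('pics/c4s.png',cv2.resize(d['image'][120:250,220:420],None,fx=4,fy=4))"
```

```text
time: 4.1
tool_pos: [0.5029, 0.1672, 0.0512]
tool_rot: [0.0, 0.986, 0.164, 0.0]
contact_force: [-0.2, 1.2, 0.5]
gripper_width: 0.002
t 4.1 tcp [0.5029 0.1672 0.0512] folder xyz [ 0.0018 -0.0201  0.0512] F [-0.19  1.24  0.45] g 0.002
tool x in folder [1. 0. 0.] y [ 0. -1.  0.] z [ 0. -0. -1.]
```

View pics/c4s.png

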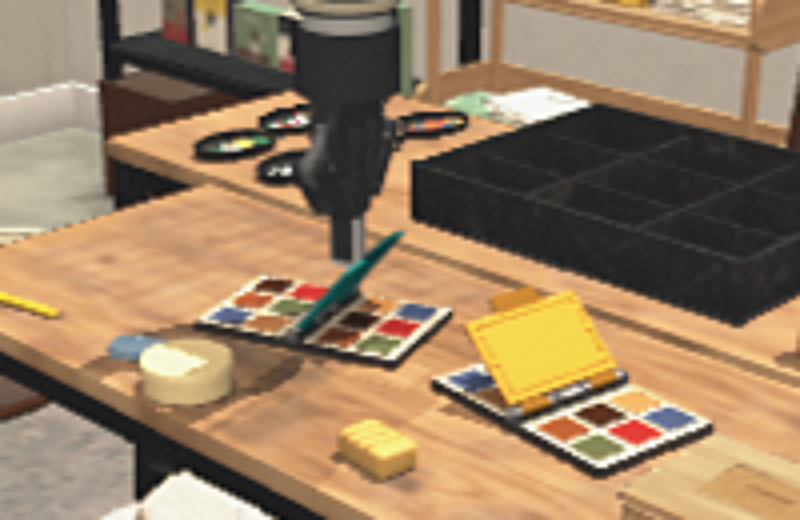

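```bash
python3 -m handwheel '[{"dx":0,"dy":0.005,"dz":0.005,"ax":0,"ay":0,"az":0},{"dx":0,"dy":0.01,"dz":0.009,"ax":0,"ay":0,"az":0},{"dx":0,"dy":0.014,"dz":0.014,"ax":0,"ay":0,"az":0},{"dx":0,"dy":0.017,"dz":0.02,"ax":0,"ay":0,"az":0},{"dx":0,"dy":0.019,"dz":0.025,"ax":0,"ay":0,"az":0}]' 
python3 -m handwheel '[{"dx":0,"dy":0.001,"dz":0.003,"ax":0,"ay":0,"az":0},{"dx":0,"dy":0.001,"dz":0.006,"ax":0,"ay":0,"az":0},{"dx":0,"dy":0.001,"dz":0.008,"ax":0,"ay":0,"az":0},{"dx":0,"dy":0.001,"dz":0.009,"ax":0,"ay":0,"az":0},{"dx":0,"dy":0.001,"dz":0.009,"ax":0,"ay":0,"az":0}]' 
python3 -c "
from h import *
rep();d=grab('scene','scene5');grab('top','top5')
cv2.imwrite('pics/c5s.png',cv2.resize(d['image'][120:250,220:420],None,fx=4,fy=4))"
```

```text
time: 4.82
tool_pos: [0.5088, 0.1494, 0.0258]
tool_rot: [0.0, 0.986, 0.164, -0.0]
contact_force: [0.2, 0.2, 0.8]
gripper_width: 0.0
time: 5.45
tool_pos: [0.509, 0.1488, 0.0172]
tool_rot: [-0.0, 0.986, 0.164, -0.0]
contact_force: [0.3, 0.3, 0.8]
gripper_width: 0.003
t 5.45 tcp [0.509  0.1488 0.0172] folder xyz [ 0.0016 -0.0395  0.0172] F [0.29 0.31 0.78] g 0.003
tool x in folder [ 1.  0. -0.] y [ 0. -1. -0.] z [-0.  0. -1.]
```

View pics/c5s.png

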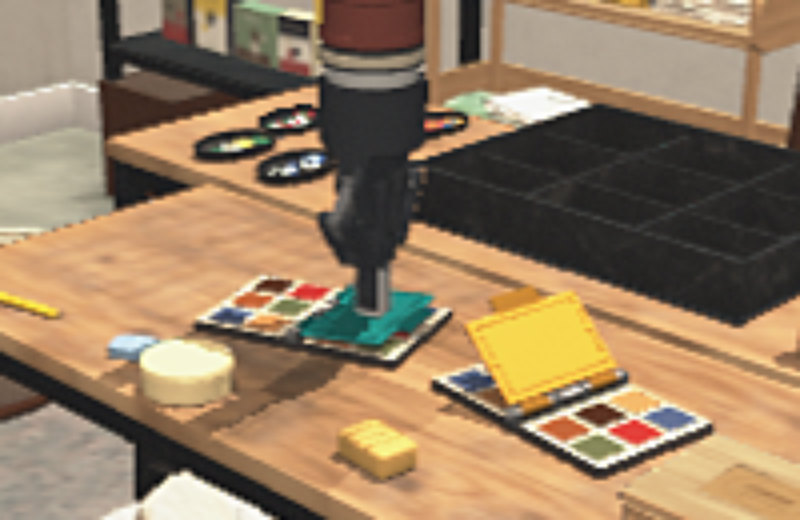

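```bash
python3 -m handwheel '[{"dx":0,"dy":0.0,"dz":-0.008,"ax":0,"ay":0,"az":0},{"dx":0,"dy":0.012,"dz":-0.008,"ax":0,"ay":0,"az":0},{"dx":0,"dy":0.012,"dz":-0.004,"ax":0,"ay":0,"az":0},{"dx":0,"dy":0.012,"dz":-0.001,"ax":0,"ay":0,"az":0},{"dx":0,"dy":0.012,"dz":-0.001,"ax":0,"ay":0,"az":0}]' 
python3 -m handwheel '[{"dx":0,"dy":0,"dz":0.001,"ax":0,"ay":0,"az":0},{"dx":0,"dy":0,"dz":0.001,"ax":0,"ay":0,"az":0},{"dx":0,"dy":0,"dz":0.002,"ax":0,"ay":0,"az":0},{"dx":0,"dy":0,"dz":0.002,"ax":0,"ay":0,"az":0}]' 
python3 -m handwheel '[{"dx":0,"dy":0,"dz":0.001,"ax":0,"ay":0,"az":0},{"dx":0,"dy":0,"dz":0.001,"ax":0,"ay":0,"az":0}]' 
python3 -m handwheel '[{"dx":0,"dy":0,"dz":0.001,"ax":0,"ay":0,"az":0},{"dx":0,"dy":0,"dz":0.001,"ax":0,"ay":0,"az":0}]'
```

```text
time: 6.18
tool_pos: [0.5125, 0.1373, 0.0176]
tool_rot: [-0.0, 0.986, 0.164, -0.001]
contact_force: [0.6, -0.1, -0.2]
gripper_width: -0.001
time: 6.68
tool_pos: [0.513, 0.1374, 0.0163]
tool_rot: [-0.0, 0.986, 0.164, 0.0]
contact_force: [0.7, -0.0, -0.2]
gripper_width: -0.003
time: 6.92
tool_pos: [0.513, 0.1374, 0.0152]
tool_rot: [-0.0, 0.986, 0.164, -0.0]
contact_force: [-0.3, 0.4, -0.5]
gripper_width: -0.0
time: 7.18
tool_pos: [0.5129, 0.1374, 0.0142]
tool_rot: [-0.0, 0.986, 0.164, -0.0]
contact_force: [0.2, 0.0, 0.5]
gripper_width: 0.001
```

```bash
python3 -m handwheel '[{"dx":0,"dy":0,"dz":0.0005,"ax":0,"ay":0,"az":0},{"dx":0,"dy":0,"dz":0.0005,"ax":0,"ay":0,"az":0}]' 
python3 -m handwheel '[{"dx":0,"dy":0,"dz":0.0005,"ax":0,"ay":0,"az":0},{"dx":0,"dy":0,"dz":0.0005,"ax":0,"ay":0,"az":0}]'
python3 -c "
from h import *
d=grab('scene','scene6')
cv2.imwrite('pics/c6s.png',cv2.resize(d['image'][170:220,270:350],None,fx=8,fy=8,interpolation=cv2.INTER_CUBIC))"
```

```text
time: 7.42
tool_pos: [0.513, 0.1374, 0.014]
tool_rot: [-0.0, 0.986, 0.164, -0.0]
contact_force: [-1.1, -0.3, 2.9]
gripper_width: -0.005
time: 7.68
tool_pos: [0.513, 0.1374, 0.0139]
tool_rot: [0.0, 0.986, 0.164, -0.0]
contact_force: [-2.8, -1.2, 5.8]
gripper_width: 0.002
```

View pics/c6s.png

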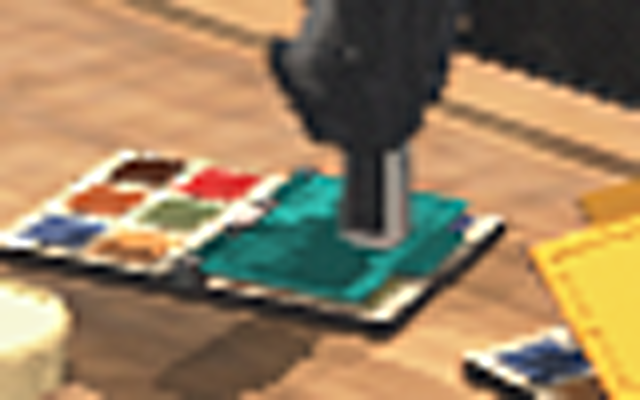

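The tip stopped at z = 13.9 mm with about 6 N, which is where the top of a flat leaf should be. I'll lift straight off, then move clear of the camera.

```bash
python3 -m handwheel '[{"dx":0,"dy":0,"dz":-0.005,"ax":0,"ay":0,"az":0},{"dx":0,"dy":0,"dz":-0.03,"ax":0,"ay":0,"az":0},{"dx":0,"dy":0,"dz":-0.08,"ax":0,"ay":0,"az":0},{"dx":0,"dy":0,"dz":-0.13,"ax":0,"ay":0,"az":0},{"dx":0,"dy":0,"dz":-0.18,"ax":0,"ay":0,"az":0}]' 
python3 -m handwheel '[{"dx":0,"dy":-0.05,"dz":0,"ax":0,"ay":0,"az":0},{"dx":0,"dy":-0.1,"dz":0,"ax":0,"ay":0,"az":0},{"dx":0,"dy":-0.15,"dz":0,"ax":0,"ay":0,"az":0},{"dx":0,"dy":-0.2,"dz":0,"ax":0,"ay":0,"az":0},{"dx":0,"dy":-0.2,"dz":0,"ax":0,"ay":0,"az":0}]' 
python3 - <<'E'
from h import *
rep()
d=grab('top','top7')
cv2.imwrite('pics/c7.png',cv2.resize(d['image'][130:280,200:410],None,fx=3.8,fy=3.8,interpolation=cv2.INTER_CUBIC))
s=grab('scene','scene7'); cv2.imwrite('pics/c7s.png',cv2.resize(s['image'][160:250,240:410],None,fx=4.5,fy=4.5,interpolation=cv2.INTER_CUBIC))
E
```

```text
time: 8.35
tool_pos: [0.5128, 0.1373, 0.1948]
tool_rot: [0.0, 0.986, 0.164, 0.0]
contact_force: [0.3, 0.5, -0.3]
gripper_width: 0.001
time: 8.98
tool_pos: [0.4469, 0.329, 0.1932]
tool_rot: [-0.0, 0.986, 0.167, -0.0]
contact_force: [0.2, 0.5, 0.1]
gripper_width: 0.002
t 8.975 tcp [0.4469 0.329  0.1932] folder xyz [0.0012 0.1511 0.1932] F [0.22 0.49 0.13] g 0.002
tool x in folder [1.    0.005 0.   ] y [ 0.005 -1.    -0.   ] z [-0.  0. -1.]
```

View pics/c7.png

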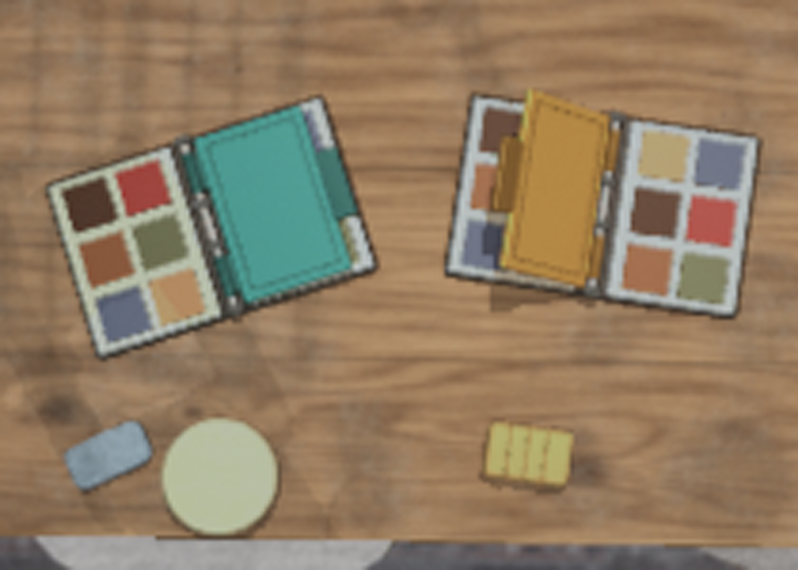

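View pics/c7s.png

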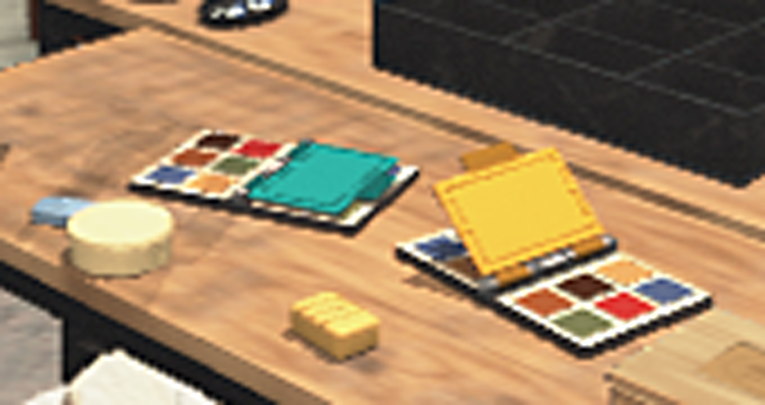

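The folder corners are unchanged, at (48,185), (322,97), (377,268) and (102,356) in the crop. The leaf covers the right page, with its tab at about (337,185). I'll check flatness by depth.

```bash
python3 - <<'E'
from h import *
d=load('top7'); P=[]
for a in range(225,335,8):
    for b in range(-20,21,8):
        P.append(px(d,round(200+a/3.8),round(130+(215-(a-225)*.3+b)/3.8)))
P=np.array(P)-C; y=P@[-np.sin(YAW),np.cos(YAW),0]; m=y>-.066
A=np.c_[y[m],np.ones(m.sum())]; print(np.linalg.lstsq(A,P[m,2],rcond=None)[0], y.min(),y.max(), P[m,2].std())
E
```

```text
[-0.00382506  0.01422552] -0.07297711172435666 -0.005111377809053389 0.0007151604579540649
```

Slope about 0.004 rad and leaf top at 14.2 mm, so it is flat. Handing in.

```bash
python3 -c "
from plant import manip
print(manip.job_done())"
```

```text
the job is handed in; nothing more can be done
None
```

The teal leaf now lies flat on the right-hand page, and I handed the job in at about 9 s of the 42 s allowed; no verdict is reported.

I pushed the tab over with the outside of the closed fingers, followed the leaf round past upright with the fingertip, and pressed it down lightly. The highest force I read was about 6.6 N. I only read it at the end of each move, so it could have been higher in between.

- **Leaf:** the depth image shows a slope of about 0.004 rad and the leaf's top at 14.2 mm, which is where a flat leaf should be.
- **Surroundings:** in the before and after pictures, the teal folder, ochre folder and leaf, tin, beeswax block and chalk show no visible movement. The spool was outside the final close-ups, but the arm never went near it.
- **Robot:** the gripper is clear, about 0.19 m above the table, touching nothing.

No check failed or disagreed. My first move command was refused for missing keys, before anything moved.

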